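# Prop the sprung bin flap with a tie rod and complete the kit

## Robot

A 6-joint arm with a two-finger parallel gripper is mounted at the origin on a cart in front of the work surface, level with it; the furniture and walls round the work are solid. World frame = base frame: x ahead of the robot, y to its left, z up, the work surface at z = 0. Lengths are in m, angles in degrees, forces in N, time in s.
With the tool pointing down it reaches from about 0.25 to 0.725 m from the base axis. Payload 9.7 kg.
Tool frame: the origin (TCP) lies at the very end of the fingers, on their centre line; the grasp point (between the pads) lies 19 mm behind it (bot.hold_point_z is the distance from the TCP to the grasp point, in m); z points along the fingers, y is the line along which they close (so a half turn about z gives the same grasp; the last joint's range is limited). The gripper opens to 85 mm and grips with 20 to 120 N. Pads are 22 mm wide; open, the fingers measure 114 mm over their backs; the gripper's body (76 mm by 85 mm) begins 54 mm behind the grasp point. The pads swing forward as they close: fully open they stand 13 mm farther back than shut.
Start: joints at [71.333, 4.979, 10.078, 95.1, 0, 90], TCP at [0.176, 0.521, 0.231] pointing down, gripper open.
Joint ranges: [-179.16, 179.16], [-48.56, 103.87], [-65.8, 70.77], [-126.05, 130.52], [-82.76, 87.17], [-180, 180]. Speed limits (degrees/s): [127.2, 127.2, 147.25, 180, 180, 180].

## Interface

Orientations are given as [roll, pitch, yaw] about the fixed x, y, z axes, in that order (R = Rz(yaw) Ry(pitch) Rx(roll)).
In Python, from workcell import bot gives the robot as it stands.
- The arm moves only by the tool play_rows, never from a script. Its argument "targets" is a list of rows, each an object with "grip": the closure in counts, from 0 (fully open) to 255 (shut); "linear": the shift along the world's x, y, z in cm, a list of three; "delta_rot": the turn, a rotation vector about the world's x, y, z in rad, a list of three. A call has 1 to 10 rows; each row is the pose to reach, as a shift and turn from the pose commanded when the call began; what a row does not reach only later rows make up. A row lasts 1/10 s, in which the tool goes at most 50 mm and 8.59 degrees, less where a joint would pass 70% of its speed; a pose out of reach is approached as far as the arm can. A call with a gripper value outside its range is refused whole. The fingers move at their own pace and stop on an object; "force" is the grip in N (left out, the last holds). Time passes only in rows, so rows that repeat a pose let the fingers close. It gives the time, the measured TCP pose, the force, the opening and the grip force at its end, in the units of the state.
- bot.get_obs(): the state, without advancing time (a new reading comes with each control period).
- bot.camera(name): name is "side" or "top"; returns a dict with "color" (480x640x3 uint8, red, green, blue), "range_z" (480x640 float32, m along the optical axis (not along the pixel's ray), 0 where there is no reading), "fov_y" (degrees; the focal length in pixels is half the picture's height over the tangent of half this angle, whatever the lens; pixels are square), "cx", "cy" (the principal point, pixels), "world_to_cam" (4x4, takes a point from world to camera coordinates). Camera axes: x right, y up, looking along -z (the intrinsics and any distortion apply to the point x, -y, -z); pixel columns grow to the right and rows downward; lengths in m; the calibration is good to about 2 mm. A picture is of the moment at which its call begins.
- bot.job_done(): hands the job in; it is judged then, once.
Trained networks look in a picture, given as the dict that the camera call returned (one of the last four; its "shot" number tells which), for a name from the list of things; names that differ only in an ending like _2 or _b are one class to them, and where a whole thing is asked for, a point or a joint stands for the part that bears it (a point fixed in the world has none). Each returns a list of dicts, best first, with "conf" (0 to 1); they miss things now and then, are a little off and sometimes report something else, mostly with a low value. They report only what shows in the picture. A call takes as long as a camera call. They do not tell look-alikes from the thing itself.
- bot.search_frame(picture, target): "box" ([left, top, right, bottom] in pixels, round what is visible of it).
- bot.trace(picture, target): "pixels" (480x640 bool, what is visible of it) and "box" ([left, top, right, bottom] in pixels, round what is visible of it).
- bot.pinpoint(picture, target): "pixel" ([column, row] in pixels: a listed point, or the origin of a listed thing).
The state is a dict: "time": time; "q": joint angles; "qd": joint speeds; "joint_efforts": joint torques, N m; "ee_pos": TCP position; "tcp_rot": TCP orientation; "wrist_force": force on the tool from outside, world axes, zero at the start; "torque": the same for the moment, N m; "opening": finger opening in m; "grasp_force": force on a finger pad.
Only numpy, scipy, OpenCV 4.12 (cv2) and the standard library are available. Lean on these libraries where they do the work, as an engineer would, in place of code of your own. Each camera call takes 0.05 s, during which the arm holds its last target. There are 200 camera calls.

## Task

The kit tray must hold one gear, one bearing and one core plug, each lying flat in a bay of its own; see which of the three is missing and fetch it from the blue parts bin. The bin's flap springs shut, so lift it by its two arms with the tie rod, lay the rod across the two rests behind their horns so that it props the flap open, let go, then take the missing part out and lay it in the tray's empty bay. Leave the flap propped by the rod, and the other parts in the bin and everything round about where they are.

Things in the scene. Friction and masses are not known exactly. Their poses are not given: they have to be found in the camera images.
- parts_bin: Blue sheet-steel bin, fixed, open at the top under its flap. Origin: centre of its underside; x to its rear (away from the robot), y left, z up; numbers marked 'bin' are mm in this frame. Walls outside x -79 to 92, y -83 to 83; inside x -75 to 88, y -80 to 80; floor at z 3, walls to z 60 (rear 64). Dark cheek plates, 4 thick, stand at y -95 and 95, x 42 to 92.
- prop_seat (a point): Fixed; axes of the bin. Middle of a 12 mm bar's axis when it lies along y on both cheeks' rests: bin x 59, y 0, z 132. Each rest is a level shelf at bin z 126, x 53 to 92, with a horn in front (x 42 to 53, up to z 151); above and behind it is free but for the flap, whose spring pushes the bar forward against the horns; the flap then stands at about 1.6 rad.
- flap (a joint): Opening angle of the aluminium flap, rad: 0 shut (level), 1.6 upright, stop at 2.0. Hinged at the bin's rear about the line x 84, z 62 (bin), along y; its front rises and swings to the rear. Springs shut: 0.12 N m at 0, 0.31 N m at 1.6 rad, plus its own 0.2 kg; about 2 N at the arms. Panel 170 wide, 2.5 thick; shut, it lies at z 62 from the hinge to x -80 (bin).
- flap_arms (a point): Midway between the two lifting arms' lower edges near their ends, moving with the flap; shut: bin x -116, y 0, z 42. The flap's sides are folded down 20 into flanges at y -87.5 and 87.5 (4 thick), which run on 40 past the front wall as arms with red ends (to x -126, z 43 to 62). Nothing lies between the arms. A bar along y under them touches only the flange edges, 20 below the panel.
- tie_rod: Steel tie rod, 322 long, 0.36 kg, lying on the table with its axis 11 above it. Origin under its middle, length along its y, axis at local z 11. Round shank of 12 mm diameter; ring eye 33 wide, 22 thick at local y -161 to -128; lock nut of 26 mm at y 113 to 124; thread on to y 161. The shank between eye and nut is what lies on the rests, either way round.
- tie_rod_mid (a point): Point on the tie rod's axis midway between eye and lock nut (local y -7, z 11), near its centre of mass: the place to grip. It belongs at the bin's middle (point prop_seat), within 20 mm along the bin's y.
- gear: Small dark spur gear, 60 mm diameter, 16 high, 0.2 kg, lying flat. Origin: centre of its underside, z up.
- bearing: Dark steel ball bearing, 52 mm diameter, 15 high, 0.11 kg, lying flat. Origin: centre of its underside, z up.
- core_plug: Pale pressed core plug with a dark band and a brassy inside, 57 mm diameter, 20 high, 0.03 kg, lying flat. Origin: centre of its underside, z up.
- kit_tray: Grey kit tray, fixed, 288 x 118. Origin: centre of its underside, x along its long side. Outer rim 18 high and 4 thick; floor at z 3. Two dividers 6 wide and 9 high part it into three bays of 88 (along x) by 110 (along y).
- bay0 (a point): Centre of the floor of the tray's bay at its -x end (nearest the robot).
- bay1 (a point): Centre of the floor of the tray's middle bay.
- bay2 (a point): Centre of the floor of the tray's bay at its +x end.
- spring: Valve spring standing in a rear corner of the bin, 31 diameter, 45 high; origin at its underside. Leave it there.
- bush: Bronze bush in the other rear corner of the bin, 30 diameter, 22 high; origin at its underside. Leave it there.
- cup_a: Plastic mixing cup with black tubes in it, 140 diameter, 150 high at the rim, 231 with the tubes; bystander at the back. Origin at its underside.
- cup_b: Plastic mixing cup heaped with plugs, 140 diameter, 185 high; bystander at the back. Origin at its underside.
- cup_c: Plastic mixing cup, 140 diameter, 150 high; bystander at the back. Origin at its underside.
- bracket: Cast aluminium bracket, 79 x 130 x 73 high; bystander at the back left. Origin at its underside.
- injector: Injector lying near the table's front edge, 104 long along its y, 28 wide, 24 high; bystander. Origin at its underside.
- bolt: Rusty hex bolt standing on its head, 27 across, 59 high; bystander near the front edge. Origin at its underside.
Not all that is in view belongs to the job. What is shaped like the bearing but red is not meant.

How it is judged (in metres and radians):
On the way, in this order (a step that is already met when the one before it is completed fails the run):
1. the flap is propped: the tie rod lies across both rests behind the horns, holds the flap upright, and the robot has let go of it (value of joint flap between 1.4 and 1.8 rad and x of tie_rod_mid in the frame of parts_bin between 0.05 and 0.07 m and y of tie_rod_mid in the frame of parts_bin between -0.02 and 0.02 m and z of tie_rod_mid in the frame of parts_bin between 0.126 and 0.138 m and angle between the y axis of tie_rod and the y axis of parts_bin, either way round below 0.08 rad and contact force between each of the fingers, the arm and tie_rod below 0.1 N), for 0.4 s.
2. the missing part is lifted out of the bin while the flap stays propped (value of joint flap between 1.4 and 1.8 rad and ((height (world z) of gear above 0.08 m and y of gear in the frame of parts_bin above -0.12 m) or (height (world z) of bearing above 0.08 m and y of bearing in the frame of parts_bin above -0.12 m) or (height (world z) of core_plug above 0.08 m and y of core_plug in the frame of parts_bin above -0.12 m))), for 0.1 s.
At the end, for the whole second after the job is handed in: The rod lies on both rests against the horns (middle within 20 mm of the bin's middle, 10 mm front to back, 6 mm in height, 0.08 rad) and holds the flap at 1.4 to 1.8 rad; each bay holds one of gear, bearing and core plug, flat on its floor within 33 mm of its centre; all at rest (value of joint flap between 1.4 and 1.8 rad and x of tie_rod_mid in the frame of parts_bin between 0.05 and 0.07 m and y of tie_rod_mid in the frame of parts_bin between -0.02 and 0.02 m and z of tie_rod_mid in the frame of parts_bin between 0.126 and 0.138 m and angle between the y axis of tie_rod and the y axis of parts_bin, either way round below 0.08 rad and ((horizontal distance between gear and bay0 below 0.033 m and z of gear in the frame of kit_tray below 0.006 m and angle between gear's own z axis and vertical below 0.1 rad) or (horizontal distance between bearing and bay0 below 0.033 m and z of bearing in the frame of kit_tray below 0.006 m and angle between bearing's own z axis and vertical below 0.1 rad) or (horizontal distance between core_plug and bay0 below 0.033 m and z of core_plug in the frame of kit_tray below 0.006 m and angle between core_plug's own z axis and vertical below 0.1 rad)) and ((horizontal distance between gear and bay1 below 0.033 m and z of gear in the frame of kit_tray below 0.006 m and angle between gear's own z axis and vertical below 0.1 rad) or (horizontal distance between bearing and bay1 below 0.033 m and z of bearing in the frame of kit_tray below 0.006 m and angle between bearing's own z axis and vertical below 0.1 rad) or (horizontal distance between core_plug and bay1 below 0.033 m and z of core_plug in the frame of kit_tray below 0.006 m and angle between core_plug's own z axis and vertical below 0.1 rad)) and ((horizontal distance between gear and bay2 below 0.033 m and z of gear in the frame of kit_tray below 0.006 m and angle between gear's own z axis and vertical below 0.1 rad) or (horizontal distance between bearing and bay2 below 0.033 m and z of bearing in the frame of kit_tray below 0.006 m and angle between bearing's own z axis and vertical below 0.1 rad) or (horizontal distance between core_plug and bay2 below 0.033 m and z of core_plug in the frame of kit_tray below 0.006 m and angle between core_plug's own z axis and vertical below 0.1 rad)) and linear speed of each of gear, bearing, core_plug, tie_rod below 0.02 m/s); the robot touches nothing.
It fails at once if the spring or the bush in the bin is shifted by more than 30 mm (distance of any of spring, bush from where it was at the start of the episode above 0.03 m).
It fails at once if a cup is shifted by more than 30 mm (distance of any of cup_a, cup_b, cup_c from where it was at the start of the episode above 0.03 m).
It fails at once if the bracket, injector or bolt on the table is shifted by more than 30 mm (distance of any of bracket, injector, bolt from where it was at the start of the episode above 0.03 m).
It also fails if it takes over 64 s, if anything falls off the work surface, if the arm or the gripper's body presses on something with over 40 N, if the wrist force passes 120 N, or if a joint passes its speed limit or range.

## Working session

There is one attempt and no reset: what is moved stays moved. The work goes in short steps, Python scripts to look and compute and a tool call to move; the robot and the scene stay as the last step left them, time stands still between calls to the robot, and variables do not carry over. Pictures are saved under pics/ and viewed, at most 10 in all, crops included, and the job is handed in when it is done.

Besides the shell and the picture viewer there is one more tool, called after "Emit:" by a JSON object that holds its "name" and its "arguments". play_rows: Moves the arm, as the interface text tells. Its arguments: {"type":"object","properties":{"targets":{"type":"array","items":{"type":"object","properties":{"grip":{"type":"number"},"linear":{"type":"array","items":{"type":"number"}},"delta_rot":{"type":"array","items":{"type":"number"}}}}},"force":{"type":"number"}},"required":["targets"]}

```bash
mkdir -p pics
cat > h.py <<'E'
import numpy as np, cv2
from workcell import bot
def K(c):
    f=240/np.tan(np.radians(c["fov_y"])/2); return f,c["cx"],c["cy"]
def cloud(c):
    f,cx,cy=K(c); z=c["range_z"]; v,u=np.mgrid[:480,:640]
    P=np.stack([(u-cx)/f*z,-(v-cy)/f*z,-z,np.ones_like(z)],-1)
    W=P@np.linalg.inv(c["world_to_cam"]).T
    W=W[...,:3]; W[z<=0]=np.nan; return W
def at_height(c,px,h):
    f,cx,cy=K(c); M=np.linalg.inv(c["world_to_cam"])
    d=M[:3,:3]@np.array([(px[0]-cx)/f,-(px[1]-cy)/f,-1]); o=M[:3,3]
    return o+d*(h-o[2])/d[2]
def save(c,n): cv2.imwrite("pics/"+n,c["color"][...,::-1])
E
python3 - <<'E'
from h import *
print({k:(np.round(v,3).tolist() if hasattr(v,'__len__') else v) for k,v in bot.get_obs().items()})
cs={n:bot.camera(n) for n in("top","side")}
for n,c in cs.items():
    save(c,n+"0.png"); print(n,[k for k in c], c["fov_y"],c["cx"],c["cy"],np.linalg.inv(c["world_to_cam"])[:3].round(3).tolist())
    W=cloud(c)
    for t in ["parts_bin","tie_rod","gear","bearing","core_plug","kit_tray","injector","bolt","cup_a","bracket"]:
        for r in bot.trace(c,t)[:3]:
            w=W[r["pixels"]]; w=w[~np.isnan(w[:,0])]
            if len(w): print(n,t,round(r["conf"],2),np.round(r["box"]).tolist(),np.median(w,0).round(3),np.percentile(w,2,0).round(3),np.percentile(w,98,0).round(3))
    for t in ["parts_bin","tie_rod","tie_rod_mid","flap_arms","prop_seat","bay0","bay1","bay2","kit_tray"]:
        for r in bot.pinpoint(c,t)[:2]: print(n,t,round(r["conf"],2),np.round(r["pixel"],1).tolist())
E
```

```text
{'time': 0.0, 'q': [71.335, 5.01, 10.033, 95.1, -0.001, 90.001], 'qd': [-0.013, -0.038, -0.027, 0.013, 0.066, 0.069], 'joint_efforts': [0.0, -52.041, 46.478, 0.017, -0.0, -0.0], 'ee_pos': [0.176, 0.521, 0.231], 'tcp_rot': [-179.923, 0.001, 161.334], 'wrist_force': [-0.788, 0.071, 0.778], 'torque': [-0.077, -0.021, -0.035], 'grasp_force': 0.0, 'opening': 0.08546085480737918}
top ['color', 'range_z', 'fov_y', 'cx', 'cy', 'world_to_cam', 'shot'] 45.88676981946978 314.9628724544881 235.8761647734425 [[0.079, 0.977, -0.2, 0.349], [-0.997, 0.079, -0.012, -0.004], [0.004, 0.2, 0.98, 1.279]]
top parts_bin 0.62 [244.0, 189.0, 344.0, 304.0] [0.585 0.056 0.062] [ 0.501 -0.039  0.001] [0.672 0.149 0.111]
top tie_rod 0.84 [174.0, 198.0, 214.0, 341.0] [0.518 0.284 0.015] [ 0.359  0.258 -0.003] [0.666 0.301 0.024]
top gear 0.72 [423.0, 228.0, 450.0, 253.0] [ 0.623 -0.268  0.018] [ 0.597 -0.293  0.002] [ 0.649 -0.242  0.023]
top bearing 0.96 [440.0, 315.0, 465.0, 337.0] [ 0.429 -0.302  0.017] [ 0.407 -0.326  0.008] [ 0.451 -0.28   0.022]
top bearing 0.74 [368.0, 267.0, 393.0, 295.0] [ 0.519 -0.141  
[... 2958 characters left out ...]
7 0.198 0.228]
side cup_a 0.73 [127.0, 206.0, 206.0, 291.0] [ 0.778 -0.265  0.093] [ 0.717 -0.306  0.005] [ 0.842 -0.179  0.152]
side cup_a 0.72 [197.0, 264.0, 279.0, 349.0] [ 0.804 -0.035  0.147] [ 0.736 -0.108  0.023] [0.859 0.018 0.184]
side bracket 0.63 [385.0, 366.0, 445.0, 429.0] [0.735 0.307 0.014] [0.701 0.243 0.001] [0.771 0.361 0.07 ]
side parts_bin 0.77 [351.8, 267.6]
side tie_rod 0.69 [459.3, 298.2]
side tie_rod_mid 0.74 [458.7, 303.9]
side prop_seat 0.88 [335.5, 264.0]
side bay0 0.84 [263.7, 149.4]
side bay0 0.77 [222.9, 214.5]
side bay1 0.84 [263.7, 149.4]
side bay1 0.77 [222.9, 214.5]
side bay2 0.84 [263.7, 149.4]
side bay2 0.77 [222.9, 214.5]
side kit_tray 0.89 [242.1, 178.9]
```

View pics/top0.png

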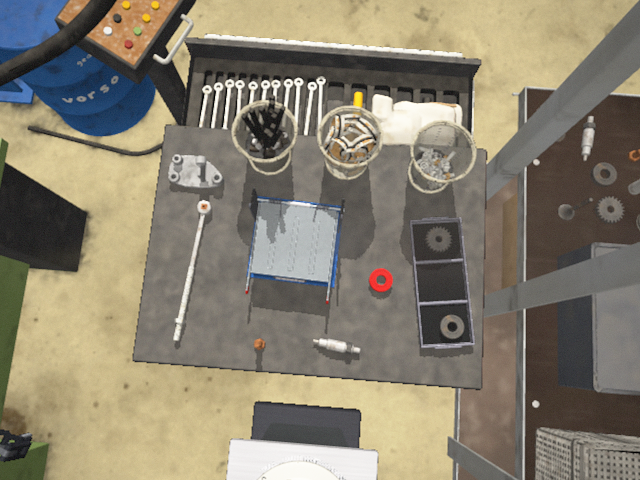

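View pics/side0.png

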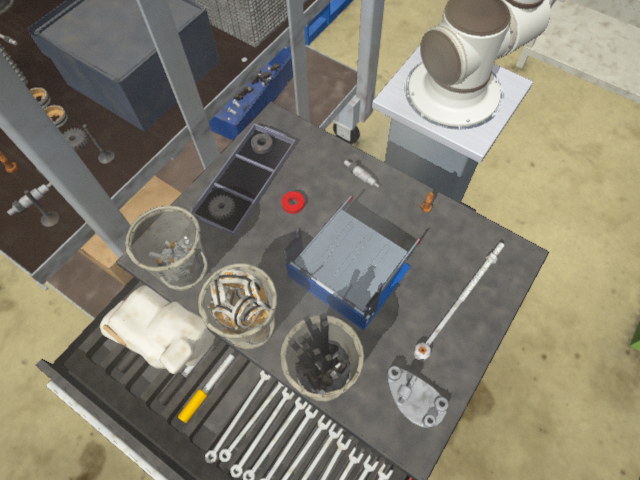

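The top view shows the gear in the far bay (438,240), the bearing in the near bay (452,327) and the middle bay empty (441,281), so the core plug is missing. The side view agrees. It also shows the bin shut at (355,260) and the rod at (458,300). Next I'll measure the bin, rod and tray.

```bash
cat > m.py <<'E'
from h import *
def rect(p):
    (c,s,a)=cv2.minAreaRect((p[:,:2]*1000).astype(np.float32)); return np.round(c,1),np.round(s,1),round(a,2)
if __name__=="__main__":
  for n in("top","side"):
    c=bot.camera(n); W=cloud(c)
    x,y,z=np.moveaxis(W,-1,0)
    roi=(x>.42)&(x<.72)&(y>-.1)&(y<.2)
    # panel: main flat blob at z~.063
    m=(roi&(abs(z-.063)<.005)).astype(np.uint8); m=cv2.morphologyEx(m,cv2.MORPH_OPEN,np.ones((7,7),np.uint8))
    print(n,"panel",rect(W[m>0]),np.nanmedian(z[m>0]))
    for s in(0,1):
      k=roi&(z>.13)&(z<.16)&((y>.056) if s else (y<.056)); print(" horn",W[k].mean(0).round(4) if k.any() else 0,W[k].max(0).round(3) if k.any() else 0,k.sum())
    R=c["color"].astype(int); red=roi&(R[...,0]>110)&(R[...,1]<60)&(R[...,2]<60)
    for s in(0,1):
      k=red&((y>.056) if s else (y<.056))&(x<.55); print(" red arm end",W[k].mean(0).round(4),W[k].min(0).round(4),k.sum())
    t=bot.trace(c,"tie_rod")[0]["pixels"]; w=W[t]; w=w[(w[:,2]>.008)]
    vx,vy,x0,y0=cv2.fitLine((w[:,:2]).astype(np.float32),cv2.DIST_HUBER,0,.001,.001).ravel()
    s=(w[:,0]-x0)*vx+(w[:,1]-y0)*vy; 
    print(" rod",vx,vy,x0,y0,"ends",np.array([x0,y0])+s.min()*np.array([vx,vy]),np.array([x0,y0])+s.max()*np.array([vx,vy]),"len",np.ptp(s))
    print(" rodmid",at_height(c,bot.pinpoint(c,"tie_rod_mid")[0]["pixel"],.011))
    t=bot.trace(c,"kit_tray")[0]["pixels"]; print(" tray",rect(W[t&(z<.025)]))
    print(" traypt",at_height(c,bot.pinpoint(c,"kit_tray")[0]["pixel"],0)," bin pt",at_height(c,bot.pinpoint(c,"parts_bin")[0]["pixel"],0), "seat",at_height(c,bot.pinpoint(c,"prop_seat")[0]["pixel"],.132))
E
python3 m.py
```

```text
top panel (array([586.2,  57.1]), array([175. , 156.2]), 85.57) 0.06272369292346025
 horn [ 0.627  -0.0401  0.1465] [ 0.654 -0.038  0.153] 13
 horn [0.6347 0.1493 0.143 ] [0.66  0.152 0.154] 22
 red arm end [ 0.4566 -0.0256  0.0569] [ 0.4543 -0.027   0.0529] 5
 red arm end [0.466  0.1479 0.0529] [0.4621 0.1469 0.0402] 6
 rod 0.9958214 -0.09132179 0.51369727 0.28306702 ends [0.35273424 0.29782813] [0.66879461 0.26884382] len 0.31738660188321655
 rodmid [0.51218411 0.27834934 0.011     ]
 tray (array([ 529.6, -280.6]), array([297.2, 125.5]), 7.36)
 traypt [ 0.52874623 -0.2801211   0.        ]  bin pt [0.57791834 0.05431729 0.        ] seat [0.63620526 0.05264167 0.132     ]
side panel (array([581.4,  55.2]), array([176.2, 167.2]), 87.43) 0.0633337867529894
 horn [ 0.6244 -0.0386  0.1418] [ 0.643 -0.037  0.153] 36
 horn [0.6329 0.1508 0.1449] [0.636 0.153 0.154] 25m.py:16: RuntimeWarning: Mean of empty slice.
  k=red&((y>.056) if s else (y<.056))&(x<.55); print(" red arm end",W[k].mean(0).round(4),W[k].min(0).round(4),k.sum())
  ret = um.true_divide(
Traceback (most recent call last):
  File "m.py", line 16, in <module>
    k=red&((y>.056) if s else (y<.056))&(x<.55); print(" red arm end",W[k].mean(0).round(4),W[k].min(0).round(4),k.sum())
                                                                                            ~~~~~~~~^^^
ValueError: zero-size array to reduction operation minimum which has no identity
```

Emit:
{"name": "play_rows", "arguments": {"targets": [{"linear": [34,-23.85,-11.1],"delta_rot": [0,0,0.235],"grip": 100},{"linear": [34,-23.85,-11.1],"delta_rot": [0,0,0.235],"grip": 100},{"linear": [34,-23.85,-11.1],"delta_rot": [0,0,0.235],"grip": 100},{"linear": [34,-23.85,-11.1],"delta_rot": [0,0,0.235],"grip": 100},{"linear": [34,-23.85,-11.1],"delta_rot": [0,0,0.235],"grip": 100},{"linear": [34,-23.85,-11.1],"delta_rot": [0,0,0.235],"grip": 100},{"linear": [34,-23.85,-11.1],"delta_rot": [0,0,0.235],"grip": 100},{"linear": [34,-23.85,-11.1],"delta_rot": [0,0,0.235],"grip": 100},{"linear": [34,-23.85,-11.1],"delta_rot": [0,0,0.235],"grip": 100},{"linear": [34,-23.85,-11.1],"delta_rot": [0,0,0.235],"grip": 100}], "force": 60}}

```text
time: 3.4
ee_pos: [0.5182, 0.2796, 0.1183]
tcp_rot: [-179.9, -0.1, 174.6]
wrist_force: [-1.2, -0.2, -0.3]
opening: 0.0517
grasp_force: 0.0
```

Emit:
{"name": "play_rows", "arguments": {"targets": [{"linear": [-0.1,0.1,-4],"delta_rot": [0,0,0],"grip": 110},{"linear": [-0.1,0.1,-8],"delta_rot": [0,0,0],"grip": 110},{"linear": [-0.1,0.1,-10.5],"delta_rot": [0,0,0],"grip": 110},{"linear": [-0.1,0.1,-11.6],"delta_rot": [0,0,0],"grip": 110},{"linear": [-0.1,0.1,-11.6],"delta_rot": [0,0,0],"grip": 110},{"linear": [-0.1,0.1,-11.6],"delta_rot": [0,0,0],"grip": 255},{"linear": [-0.1,0.1,-11.6],"delta_rot": [0,0,0],"grip": 255},{"linear": [-0.1,0.1,-11.6],"delta_rot": [0,0,0],"grip": 255},{"linear": [-0.1,0.1,-11.6],"delta_rot": [0,0,0],"grip": 255},{"linear": [-0.1,0.1,-11.6],"delta_rot": [0,0,0],"grip": 255}]}}

```text
time: 4.4
ee_pos: [0.5159, 0.2843, 0.0063]
tcp_rot: [179.9, 0.1, 174.8]
wrist_force: [-1.1, -0.2, 5.0]
opening: 0.0099
grasp_force: 58.8
```

Emit:
{"name": "play_rows", "arguments": {"targets": [{"linear": [0,0,4],"delta_rot": [0,0,0],"grip": 255},{"linear": [0,0,8],"delta_rot": [0,0,0],"grip": 255},{"linear": [0,0,12],"delta_rot": [0,0,-0.1],"grip": 255},{"linear": [-1,-2,15],"delta_rot": [0,0,-0.2],"grip": 255},{"linear": [-2,-4,15],"delta_rot": [0,0,-0.34],"grip": 255},{"linear": [-3,-6,15],"delta_rot": [0,0,-0.48],"grip": 255},{"linear": [-4,-9,15],"delta_rot": [0,0,-0.62],"grip": 255},{"linear": [-5,-12,15],"delta_rot": [0,0,-0.76],"grip": 255},{"linear": [-6,-15,15],"delta_rot": [0,0,-0.9],"grip": 255},{"linear": [-7,-18,15],"delta_rot": [0,0,-1.03],"grip": 255}], "force": 100}}

```text
time: 5.4
ee_pos: [0.4444, 0.1025, 0.1546]
tcp_rot: [180.0, 0.0, 115.5]
wrist_force: [0.8, -0.7, -3.1]
opening: 0.0082
grasp_force: 100.6
```

Emit:
{"name": "play_rows", "arguments": {"targets": [{"linear": [-0.5,-2,0],"delta_rot": [0,0,-0.14],"grip": 255},{"linear": [-1,-3,0],"delta_rot": [0,0,-0.28],"grip": 255},{"linear": [-1.5,-4,0],"delta_rot": [0,0,-0.4],"grip": 255},{"linear": [-1.5,-4.2,0],"delta_rot": [0,0,-0.497],"grip": 255},{"linear": [-1.5,-4.2,0],"delta_rot": [0,0,-0.497],"grip": 255},{"linear": [-1.5,-4.2,0],"delta_rot": [0,0,-0.497],"grip": 255}]}}

```text
time: 6.0
ee_pos: [0.4301, 0.0616, 0.1545]
tcp_rot: [180.0, -0.0, 87.5]
wrist_force: [1.4, 0.1, -3.3]
opening: 0.0083
grasp_force: 100.4
```

Emit:
{"name": "play_rows", "arguments": {"targets": [{"linear": [0,0,0],"delta_rot": [-0.007,-0.14,0],"grip": 255},{"linear": [0,0,0],"delta_rot": [-0.014,-0.28,0],"grip": 255},{"linear": [0,0,0],"delta_rot": [-0.02,-0.42,0],"grip": 255},{"linear": [0,0,0],"delta_rot": [-0.026,-0.56,0],"grip": 255},{"linear": [0,0,0],"delta_rot": [-0.033,-0.697,0],"grip": 255},{"linear": [0,0,0],"delta_rot": [-0.033,-0.697,0],"grip": 255},{"linear": [0,0,0],"delta_rot": [-0.033,-0.697,0],"grip": 255}]}}

```text
time: 6.7
ee_pos: [0.4534, 0.0713, 0.1562]
tcp_rot: [141.6, 0.5, 87.1]
wrist_force: [0.2, 0.6, -3.3]
opening: 0.0081
grasp_force: 100.4
```

```bash
cat > rod.py <<'E'
from h import *
import sys
BO=np.array([.582,.0565,0]); a=np.radians(-2.7); BR=np.array([[np.cos(a),-np.sin(a),0],[np.sin(a),np.cos(a),0],[0,0,1]])
tobin=lambda p:(p-BO)@BR*1000
def rod(n,name=None):
    c=bot.camera(n); W=cloud(c); t=bot.trace(c,"tie_rod")
    if name: save(c,name)
    if not t: return print(n,"no rod")
    w=tobin(W[t[0]["pixels"]]); w=w[~np.isnan(w[:,0])]
    med=np.median(w,0); w=w[(abs(w[:,0]-med[0])<25)&(abs(w[:,2]-med[2])<25)]
    f=cv2.fitLine(w.astype(np.float32),cv2.DIST_HUBER,0,.1,.01).ravel(); d=f[:3]*np.sign(f[1]); s=(0-f[4])/d[1]
    print(n,t[0]["conf"],"bin dir",d.round(3),"at y=0 (surface)",(f[3:]+s*d).round(1),"y range",w[:,1].min().round(1),w[:,1].max().round(1))
    p=bot.pinpoint(c,"tie_rod_mid"); print("  mid px",p[0] if p else None)
    return c,W
if __name__=="__main__":
    o=bot.get_obs(); print(o["time"],"tcp bin",tobin(o["ee_pos"]).round(1),o["tcp_rot"])
    for n in("top","side"): rod(n,(n+sys.argv[1]+".png") if len(sys.argv)>1 else None)
E
python3 rod.py 1
```

```text
6.7 tcp bin [-129.1    8.7  156.2] [141.55199808   0.53876657  87.10294723]
top 0.71 bin dir [-0.     1.    -0.008] at y=0 (surface) [-129.2    0.   164.3] y range -144.3 173.3
  mid px {'pixel': [280.3, 295.9], 'conf': 0.86}
side 0.97 bin dir [-0.003  1.    -0.004] at y=0 (surface) [-129.8    0.   167.6] y range -143.7 175.7
  mid px {'pixel': [394.5, 190.0], 'conf': 0.6}
```

```bash
python3 -c "
from h import *
o=bot.get_obs();print(o['time'],o['ee_pos'],o['tcp_rot'],o['q'].round(1) if hasattr(o['q'],'round') else o['q'])"
```

```text
7.0 [0.45445419 0.07058081 0.15794925] [141.36788858   0.45498844  86.91531265] [ 16.5 -48.5 -46.1  55.5 -12.4 105.3]
```

View pics/side1.png

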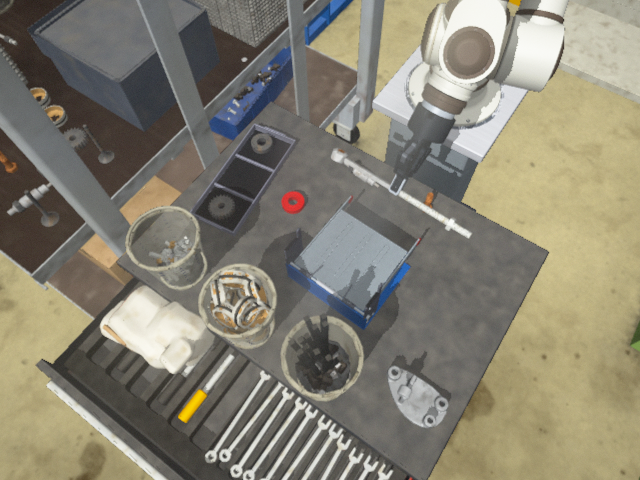

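Emit:
{"name": "play_rows", "arguments": {"targets": [{"linear": [0,0,0],"delta_rot": [0.01,0.14,0],"grip": 255},{"linear": [0,0,0],"delta_rot": [0.015,0.28,0],"grip": 255},{"linear": [0,0,0],"delta_rot": [0.02,0.436,0],"grip": 255},{"linear": [0,0,0],"delta_rot": [0.02,0.436,0],"grip": 255},{"linear": [0,0,0],"delta_rot": [0.02,0.436,0],"grip": 255},{"linear": [0,0,0],"delta_rot": [0.02,0.436,0],"grip": 255}]}}

```text
time: 7.6
ee_pos: [0.454, 0.0706, 0.1573]
tcp_rot: [166.3, 0.6, 87.2]
wrist_force: [-0.4, 0.2, -3.9]
opening: 0.0084
grasp_force: 100.6
```

```bash
cat > go.py <<'E'
from rod import *
from scipy.spatial.transform import Rotation as R
def pose(tilt,flip=0): # tool x along bin y; tilt deg towards robot
    return R.from_euler('z',-2.7,degrees=True)*R.from_euler('y',-tilt,degrees=True)*R.from_euler('z',90,degrees=True)*R.from_euler('x',180,degrees=True)
def plan(goals,P=None,Q=None): # goals: (rod bin xyz mm, tilt)
    o=bot.get_obs(); P=np.array(o["ee_pos"]) if P is None else P; Q=R.from_euler('xyz',o["tcp_rot"],degrees=True) if Q is None else Q
    for g,t in goals:
        T=pose(t); tcp=BO+BR@(np.array(g)/1000)+T.apply([0,0,OFF])
        print(g,t,((tcp-P)*100).round(2),(T*Q.inv()).as_rotvec().round(3), "tcp",tcp.round(4))
OFF=.005
if __name__=="__main__":
    o=bot.get_obs(); print(o["time"],o["ee_pos"],o["tcp_rot"],np.round(o["q"],1), tobin(o["ee_pos"]).round(1))
    plan(eval(__import__("sys").argv[1]))
E
python3 go.py "[((-155,0,100),15),((-155,0,28),15),((-117,0,28),15)]"
```

```text
7.6 [0.45402869 0.07060943 0.1573069 ] [166.26733129   0.60584448  87.15936789] [ 11.2 -22.1 -23.3  75.6  -3.9 103.6] [-128.5    8.1  157.3]
(-155, 0, 100) 15 [-2.56 -0.69 -6.21] [ 0.009 -0.023  0.003] tcp [0.4285 0.0637 0.0952]
(-155, 0, 28) 15 [ -2.56  -0.69 -13.41] [ 0.009 -0.023  0.003] tcp [0.4285 0.0637 0.0232]
(-117, 0, 28) 15 [  1.24  -0.87 -13.41] [ 0.009 -0.023  0.003] tcp [0.4664 0.062  0.0232]
```

Emit:
{"name": "play_rows", "arguments": {"targets": [{"linear": [-2.6,-0.7,0],"delta_rot": [0.009,-0.023,0.003],"grip": 255},{"linear": [-2.6,-0.7,-3],"delta_rot": [0.009,-0.023,0.003],"grip": 255},{"linear": [-2.6,-0.7,-6],"delta_rot": [0.009,-0.023,0.003],"grip": 255},{"linear": [-2.6,-0.7,-9],"delta_rot": [0.009,-0.023,0.003],"grip": 255},{"linear": [-2.6,-0.7,-12],"delta_rot": [0.009,-0.023,0.003],"grip": 255},{"linear": [-2.6,-0.7,-13.4],"delta_rot": [0.009,-0.023,0.003],"grip": 255},{"linear": [-2.6,-0.7,-13.4],"delta_rot": [0.009,-0.023,0.003],"grip": 255},{"linear": [-2.6,-0.7,-13.4],"delta_rot": [0.009,-0.023,0.003],"grip": 255}]}}

```text
time: 8.4
ee_pos: [0.4284, 0.064, 0.0245]
tcp_rot: [164.9, -0.0, 87.4]
wrist_force: [0.1, -0.4, -3.5]
opening: 0.0081
grasp_force: 100.5
```

```bash
python3 rod.py 2; python3 go.py "[((-117,0,28),15),((-117,0,40),15)]"
```

```text
8.4 tcp bin [-153.7    0.2   24.5] [ 1.64896169e+02 -5.49384558e-03  8.73574328e+01]
top 0.65 bin dir [0.003 1.    0.01 ] at y=0 (surface) [-152.3    0.    34.1] y range -151.1 163.8
  mid px {'pixel': [286.8, 316.5], 'conf': 0.68}
side 0.74 bin dir [-0.01   1.     0.008] at y=0 (surface) [-153.1    0.    34.4] y range -153.0 167.6
  mid px {'pixel': [248.2, 325.7], 'conf': 0.71}
8.7 [0.42874612 0.06387285 0.02378582] [1.65039882e+02 1.76119449e-02 8.73332157e+01] [ 10.7 -26.2 -41.1  60.6  -3.4 103. ] [-1.534e+02  1.000e-01  2.380e+01]
(-117, 0, 28) 15 [ 3.77 -0.19 -0.06] [ 0.    -0.001 -0.001] tcp [0.4664 0.062  0.0232]
(-117, 0, 40) 15 [ 3.77 -0.19  1.14] [ 0.    -0.001 -0.001] tcp [0.4664 0.062  0.0352]
```

View pics/top2.png

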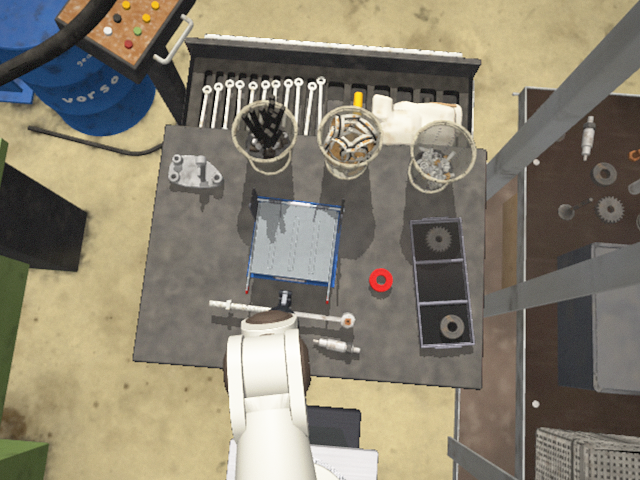

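```bash
cat > arc.py <<'E'
from go import *
def rodpos(th,r,d=26): return (84-r*np.cos(th)-d*np.sin(th),0,62+r*np.sin(th)-d*np.cos(th))
G=[((-140,0,28),15),((-117,0,28),15)]+[(tuple(np.round(rodpos(th,r),1)),t) for th,r,t in [(0,200,15),(.12,200,15),(.24,200,16),(.36,200,17),(.48,198,18),(.6,196,20),(.72,192,22),(.84,185,24)]]
H=[(tuple(np.round(rodpos(th,r),1)),t) for th,r,t in [(.95,178,26),(1.06,171,28),(1.17,163,30),(1.28,155,32),(1.38,145,34),(1.48,135,36),(1.57,125,38),(1.66,115,40)]]
plan(G,P=np.array([.428,.0636,.0233]),Q=pose(15))
g,t=G[-1]; T=pose(t); print(); plan(H,P=BO+BR@(np.array(g)/1000)+T.apply([0,0,OFF]),Q=T)
E
python3 arc.py
```

```text
(-140, 0, 28) 15 [ 1.54 -0.06 -0.01] [0. 0. 0.] tcp [0.4434 0.063  0.0232]
(-117, 0, 28) 15 [ 3.84 -0.16 -0.01] [0. 0. 0.] tcp [0.4664 0.062  0.0232]
(np.float64(-116.0), np.float64(0.0), np.float64(36.0)) 15 [ 3.94 -0.17  0.79] [0. 0. 0.] tcp [0.4674 0.0619 0.0312]
(np.float64(-117.7), np.float64(0.0), np.float64(60.1)) 15 [ 3.77 -0.16  3.2 ] [0. 0. 0.] tcp [0.4657 0.062  0.0553]
(np.float64(-116.4), np.float64(0.0), np.float64(84.3)) 16 [ 3.91 -0.17  5.62] [-0.001 -0.017  0.   ] tcp [0.4671 0.0619 0.0795]
(np.float64(-112.3), np.float64(0.0), np.float64(108.1)) 17 [ 4.33 -0.19  8.  ] [-0.002 -0.035  0.   ] tcp [0.4713 0.0617 0.1033]
(np.float64(-103.6), np.float64(0.0), np.float64(130.4)) 18 [ 5.21 -0.23 10.23] [-0.002 -0.052 -0.   ] tcp [0.4801 0.0613 0.1256]
(np.float64(-92.4), np.float64(0.0), np.float64(151.2)) 20 [ 6.34 -0.28 12.32] [-0.004 -0.087 -0.   ] tcp [0.4914 0.0608 0.1465]
(np.float64(-77.5), np.float64(0.0), np.float64(169.1)) 22 [ 7.85 -0.35 14.12] [-0.006 -0.122  0.   ] tcp [0.5065 0.0601 0.1645]
(np.float64(-58.8), np.float64(0.0), np.float64(182.4)) 24 [ 9.73 -0.
[... 386 characters left out ...]
.26  1.97] [-0.005 -0.105 -0.   ] tcp [0.581  0.0565 0.1976]
(np.float64(14.7), np.float64(0.0), np.float64(203.0)) 32 [ 7.4  -0.35  2.09] [-0.007 -0.139 -0.   ] tcp [0.5993 0.0557 0.1988]
(np.float64(31.0), np.float64(0.0), np.float64(199.4)) 34 [ 9.05 -0.43  1.74] [-0.008 -0.174 -0.   ] tcp [0.6158 0.0549 0.1953]
(np.float64(45.9), np.float64(0.0), np.float64(194.1)) 36 [10.55 -0.5   1.22] [-0.01  -0.209 -0.   ] tcp [0.6308 0.0542 0.1901]
(np.float64(57.9), np.float64(0.0), np.float64(187.0)) 38 [11.76 -0.55  0.52] [-0.012 -0.244 -0.   ] tcp [0.6429 0.0536 0.1831]
(np.float64(68.3), np.float64(0.0), np.float64(178.9)) 40 [12.81 -0.6  -0.28] [-0.013 -0.279 -0.   ] tcp [0.6534 0.0531 0.1751]
```

Emit:
{"name": "play_rows", "arguments": {"targets": [{"linear": [1.5,-0.1,0],"delta_rot": [0,0,0],"grip": 255},{"linear": [3.8,-0.2,0],"delta_rot": [0,0,0],"grip": 255},{"linear": [3.9,-0.2,0.8],"delta_rot": [0,0,0],"grip": 255},{"linear": [3.8,-0.2,3.2],"delta_rot": [0,0,0],"grip": 255},{"linear": [3.9,-0.2,5.6],"delta_rot": [-0.001,-0.017,0],"grip": 255},{"linear": [4.3,-0.2,8.0],"delta_rot": [-0.002,-0.035,0],"grip": 255},{"linear": [5.2,-0.2,10.2],"delta_rot": [-0.002,-0.052,0],"grip": 255},{"linear": [6.3,-0.3,12.3],"delta_rot": [-0.004,-0.087,0],"grip": 255},{"linear": [7.9,-0.4,14.1],"delta_rot": [-0.006,-0.122,0],"grip": 255},{"linear": [9.7,-0.4,15.5],"delta_rot": [-0.007,-0.157,0],"grip": 255}]}}

```text
time: 9.7
ee_pos: [0.5265, 0.0597, 0.1795]
tcp_rot: [155.9, 0.0, 87.3]
wrist_force: [-2.6, 0.1, -4.9]
opening: 0.0085
grasp_force: 100.7
```

```bash
python3 rod.py 3; python3 go.py "[((-41,0,191.7),26),((68,0,179),40)]"
```

```text
9.7 tcp bin [-55.6   0.6 179.5] [1.55922662e+02 1.36610437e-02 8.73288859e+01]
top 0.82 bin dir [-0.011  1.     0.004] at y=0 (surface) [-55.4   0.  188.2] y range -150.0 165.8
  mid px {'pixel': [289.9, 260.5], 'conf': 0.68}
side 0.56 bin dir [-0.003  1.     0.002] at y=0 (surface) [-57.8   0.  187.2] y range -151.3 168.2
  mid px {'pixel': [372.3, 210.2], 'conf': 0.79}
10.0 [0.52444689 0.05972673 0.17630708] [1.56288439e+02 3.89049356e-02 8.73331419e+01] [  9.  -22.6 -24.2  65.2  -4.7 100.7] [-57.6   0.5 176.3]
(-41, 0, 191.7) 26 [ 1.88 -0.14  1.09] [-0.001 -0.04  -0.001] tcp [0.5432 0.0583 0.1872]
(68, 0, 179) 40 [12.87 -0.66 -0.11] [-0.013 -0.284 -0.   ] tcp [0.6531 0.0531 0.1752]
```

View pics/side3.png

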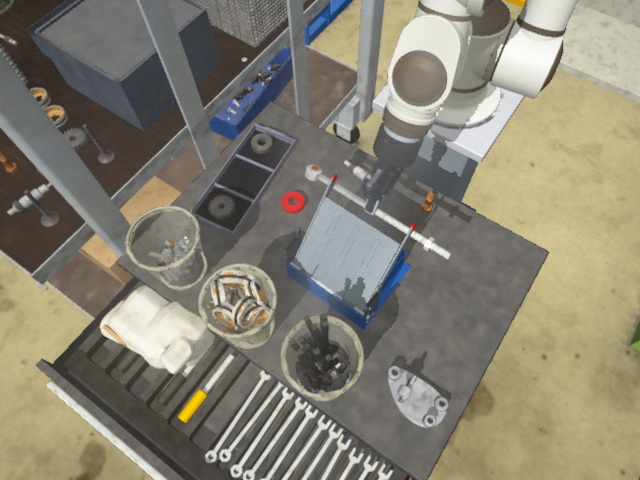

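The flap is about half open, with the rod under both red-tipped arms, (333,180) and (412,228). I'll carry on along the arc.

Emit:
{"name": "play_rows", "arguments": {"targets": [{"linear": [1.8,-0.1,1.0],"delta_rot": [-0.002,-0.035,0],"grip": 255},{"linear": [3.7,-0.2,1.7],"delta_rot": [-0.003,-0.07,0],"grip": 255},{"linear": [5.6,-0.3,2.0],"delta_rot": [-0.005,-0.105,0],"grip": 255},{"linear": [7.4,-0.4,2.1],"delta_rot": [-0.007,-0.139,0],"grip": 255},{"linear": [9.1,-0.4,1.8],"delta_rot": [-0.008,-0.174,0],"grip": 255},{"linear": [10.6,-0.5,1.2],"delta_rot": [-0.01,-0.209,0],"grip": 255},{"linear": [11.8,-0.6,0.6],"delta_rot": [-0.012,-0.244,0],"grip": 255},{"linear": [12.8,-0.6,-0.2],"delta_rot": [-0.013,-0.28,0],"grip": 255},{"linear": [12.8,-0.6,-0.2],"delta_rot": [-0.013,-0.28,0],"grip": 255}]}}

```text
time: 10.9
ee_pos: [0.6519, 0.0535, 0.1722]
tcp_rot: [140.3, 0.1, 87.3]
wrist_force: [-2.3, -0.0, -5.5]
opening: 0.0081
grasp_force: 100.7
```

```bash
python3 rod.py 4; python3 go.py "[((68,0,160),40),((66,0,145),40),((63,0,135),40),((61,0,132.5),40)]"
```

```text
10.9 tcp bin [ 70.    0.3 172.2] [1.40313758e+02 6.04743529e-02 8.73118244e+01]
top 0.71 bin dir [ 0.001  1.    -0.001] at y=0 (surface) [ 68.2   0.  180.7] y range -152.3 166.3
  mid px {'pixel': [297.8, 198.4], 'conf': 0.62}
side 0.93 bin dir [-0.009  1.     0.002] at y=0 (surface) [ 68.2   0.  184.4] y range -152.5 168.0
  mid px {'pixel': [330.8, 261.2], 'conf': 0.8}
11.2 [0.65319587 0.05379637 0.17633539] [1.40075632e+02 9.14541030e-03 8.73222200e+01] [  7.6 -18.7 -28.4  40.8  -6.6  97.9] [ 71.2   0.7 176.3]
(68, 0, 160) 40 [-0.01 -0.07 -2.02] [ 0.    -0.001 -0.   ] tcp [0.6531 0.0531 0.1562]
(66, 0, 145) 40 [-0.21 -0.06 -3.52] [ 0.    -0.001 -0.   ] tcp [0.6511 0.0532 0.1412]
(63, 0, 135) 40 [-0.51 -0.04 -4.52] [ 0.    -0.001 -0.   ] tcp [0.6481 0.0534 0.1312]
(61, 0, 132.5) 40 [-0.71 -0.03 -4.77] [ 0.    -0.001 -0.   ] tcp [0.6461 0.0535 0.1287]
```

View pics/top4.png

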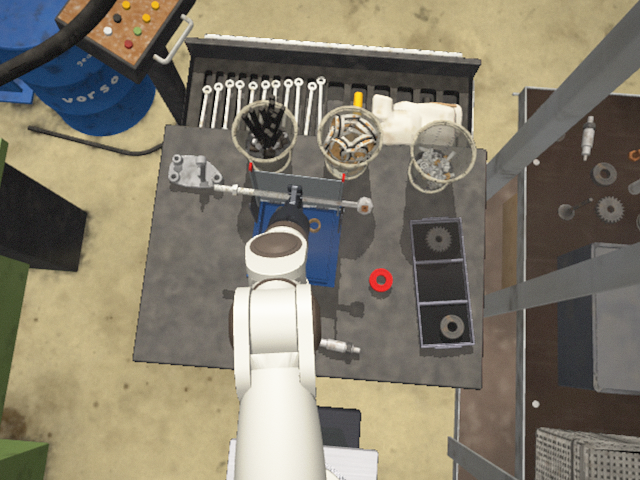

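Emit:
{"name": "play_rows", "arguments": {"targets": [{"linear": [0,0,-1],"delta_rot": [0,0,0],"grip": 255},{"linear": [0,0,-2],"delta_rot": [0,0,0],"grip": 255},{"linear": [-0.1,0,-3],"delta_rot": [0,0,0],"grip": 255},{"linear": [-0.2,0,-3.8],"delta_rot": [0,0,0],"grip": 255},{"linear": [-0.4,0,-4.3],"delta_rot": [0,0,0],"grip": 255},{"linear": [-0.6,0,-4.6],"delta_rot": [0,0,0],"grip": 255},{"linear": [-0.7,0,-4.7],"delta_rot": [0,0,0],"grip": 255},{"linear": [-0.7,0,-4.7],"delta_rot": [0,0,0],"grip": 255},{"linear": [-0.7,0,-4.7],"delta_rot": [0,0,0],"grip": 255}]}}

```text
time: 12.1
ee_pos: [0.646, 0.0538, 0.1286]
tcp_rot: [140.1, 0.0, 87.3]
wrist_force: [-4.5, 0.4, -3.5]
opening: 0.0085
grasp_force: 101.1
```

```bash
python3 rod.py 5; python3 go.py "[((61,0,132.5),40)]"
```

```text
12.1 tcp bin [ 64.1   0.3 128.6] [1.40104241e+02 1.84961544e-02 8.73300871e+01]
top 0.67 bin dir [0.093 0.996 0.002] at y=0 (surface) [-12.3   0.    4. ] y range -400.6 -274.6
  mid px {'pixel': [295.3, 206.5], 'conf': 0.76}
side 0.89 bin dir [-0.012  1.    -0.019] at y=0 (surface) [ 62.5   0.  139.8] y range -151.3 167.9
  mid px {'pixel': [334.1, 264.2], 'conf': 0.68}
12.4 [0.64610409 0.05377351 0.12861232] [1.40096391e+02 1.73303293e-02 8.73258779e+01] [  7.7 -18.7 -33.7  35.6  -6.6  98. ] [ 64.2   0.3 128.6]
(61, 0, 132.5) 40 [ 0.   -0.03  0.01] [ 0.    -0.002 -0.   ] tcp [0.6461 0.0535 0.1287]
```

View pics/side5.png

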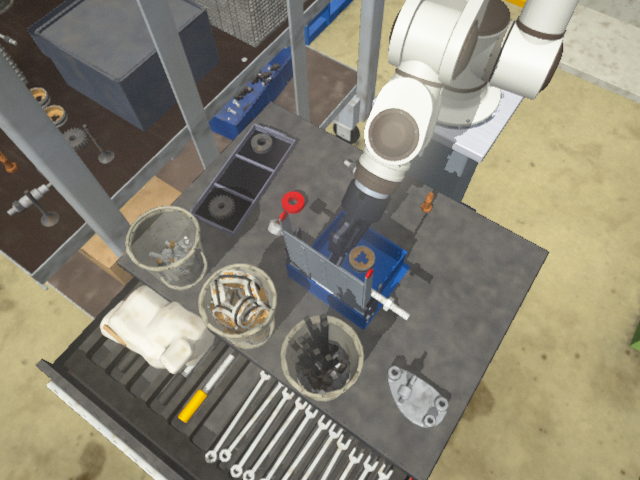

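Emit:
{"name": "play_rows", "arguments": {"targets": [{"linear": [-0.1,0,-0.1],"delta_rot": [0,0,0],"grip": 255},{"linear": [-0.2,0,-0.2],"delta_rot": [0,0,0],"grip": 255},{"linear": [-0.2,0,-0.3],"delta_rot": [0,0,0],"grip": 255},{"linear": [-0.2,0,-0.4],"delta_rot": [0,0,0],"grip": 255},{"linear": [-0.2,0,-0.4],"delta_rot": [0,0,0],"grip": 255}]}}

```text
time: 12.9
ee_pos: [0.6456, 0.0538, 0.1283]
tcp_rot: [139.8, -0.0, 87.3]
wrist_force: [-9.6, 0.4, 9.3]
opening: 0.0084
grasp_force: 103.1
```

Emit:
{"name": "play_rows", "arguments": {"targets": [{"linear": [0,0,0.1],"delta_rot": [0,0,0],"grip": 225},{"linear": [0,0,0.1],"delta_rot": [0,0,0],"grip": 205},{"linear": [0,0,0.1],"delta_rot": [0,0,0],"grip": 190},{"linear": [0,0,0.1],"delta_rot": [0,0,0],"grip": 175},{"linear": [0,0,0.1],"delta_rot": [0,0,0],"grip": 175}]}}

```text
time: 13.4
ee_pos: [0.6443, 0.0538, 0.1257]
tcp_rot: [140.1, 0.0, 87.3]
wrist_force: [-0.1, -1.1, -0.3]
opening: 0.0265
grasp_force: 0.0
```

```bash
python3 rod.py
```

```text
13.4 tcp bin [ 62.3   0.2 125.7] [1.40071946e+02 1.59878150e-02 8.73205955e+01]
top 0.84 bin dir [-0.005  1.     0.001] at y=0 (surface) [ 58.9   0.  136.2] y range -152.3 165.8
  mid px {'pixel': [301.3, 208.0], 'conf': 0.64}
side 0.73 bin dir [-0.017  1.    -0.015] at y=0 (surface) [ 59.5   0.  139.7] y range -150.7 167.9
  mid px {'pixel': [349.0, 267.5], 'conf': 0.48}
```

Emit:
{"name": "play_rows", "arguments": {"targets": [{"linear": [-1.3,0.1,1.5],"delta_rot": [0,0,0],"grip": 175},{"linear": [-2.6,0.1,3.1],"delta_rot": [0,0,0],"grip": 175},{"linear": [-5.1,0.2,6.1],"delta_rot": [0,0,0],"grip": 175},{"linear": [-8,0.4,9.2],"delta_rot": [0,0,0],"grip": 175},{"linear": [-12,0.4,12],"delta_rot": [0,0.12,0],"grip": 175},{"linear": [-15,-3,14],"delta_rot": [0,0.26,0],"grip": 150},{"linear": [-16,-8,15],"delta_rot": [0,0.4,0],"grip": 120},{"linear": [-16,-13,15],"delta_rot": [0,0.54,0],"grip": 80},{"linear": [-16,-18,15],"delta_rot": [0,0.68,0],"grip": 60},{"linear": [-16,-22,15],"delta_rot": [0,0.7,0],"grip": 60}]}}

```text
time: 14.7
ee_pos: [0.4856, -0.1688, 0.273]
tcp_rot: [-179.4, 1.6, 88.0]
wrist_force: [1.1, 1.4, -0.2]
opening: 0.0653
grasp_force: 0.0
```

```bash
cat > see.py <<'E'
from rod import *
for n in("top","side"):
    c,W=rod(n); save(c,n+"6.png")
    for t in("core_plug","spring","bush"):
        for r in bot.trace(c,t)[:2]:
            w=tobin(W[r["pixels"]]); w=w[~np.isnan(w[:,0])]; print(n,t,round(r["conf"],2),np.round(r["box"]),np.median(w,0).round(1),np.percentile(w,3,0).round(1),np.percentile(w,97,0).round(1))
    B=(W-BO)@BR*1000; x,y,z=np.moveaxis(B,-1,0)
    m=(x>-72)&(x<85)&(y>-77)&(y<77)&(z>10)&(z<60); 
    k,l,s,_=cv2.connectedComponentsWithStats(m.astype(np.uint8))
    for i in range(1,k):
        if s[i,4]>25: p=B[l==i]; print("   blob",s[i,4],p.min(0).round(),p.max(0).round(),np.median(p,0).round())
    m=(abs(y)<80)&(z>150)&(z<225)&(x>40)&(x<130); print("flap x at z 150-225",np.median(x[m]))
E
python3 see.py; cd pics; python3 -c "
import cv2
a=cv2.imread('top6.png')[170:320,220:380];b=cv2.imread('side6.png')[180:340,260:440]
a=cv2.resize(a,(400,375));b=cv2.resize(b,(400,375));cv2.imwrite('c6.png',cv2.hconcat([a,b]))"
```

```text
top 0.83 bin dir [-0.003  1.    -0.009] at y=0 (surface) [ 59.    0.  137.1] y range -152.0 166.1
  mid px {'pixel': [300.0, 209.8], 'conf': 0.63}
top core_plug 0.8 [276. 245. 302. 271.] [-29.6   8.8  19.6] [-53.3 -16.7  13.8] [-3.4 32.6 25.4]
top bush 0.61 [310. 216. 317. 232.] [ 56.8 -36.4  21. ] [ 37.7 -44.9   7.1] [ 64.3 -27.5  29. ]
   blob 113 [49. 21. 10.] [79. 51. 52.] [60. 36. 35.]
   blob 90 [ 37. -51.  10.] [ 67. -23.  30.] [ 51. -37.  23.]
   blob 410 [-56. -20.  10.] [-0. 39. 30.] [-30.   8.  20.]
flap x at z 150-225 85.27473808878331
side 0.57 bin dir [-0.01  1.   -0.02] at y=0 (surface) [ 58.6   0.  140.2] y range -151.6 167.9
  mid px {'pixel': [223.2, 207.1], 'conf': 0.3}
side core_plug 0.6 [348. 249. 376. 275.] [-28.5   9.9  20.2] [-56.2 -16.6   2.8] [-4.9 34.4 24.8]
side core_plug 0.44 [252. 133. 271. 154.] [-139.1 -367.1   16.5] [-164.3 -389.5    1.9] [-114.3 -342.3   21.3]
side spring 0.38 [345. 160. 378. 186.] [-208.3 -118.8   19.9] [-218.2 -163.9   11.4] [-200.2  -81.    25.7]
side bush 0.47 [269. 219. 408. 316.] [ 58.6 106.5 138.3] [  45.7 -148.   131.9] [ 69.8 162.4 148.3]
   blob 450 [-58. -20.  10.] [-2. 36. 28.] [-29.  10.  20.]
flap x at z 150-225 83.37606755802129
```

View pics/c6.png

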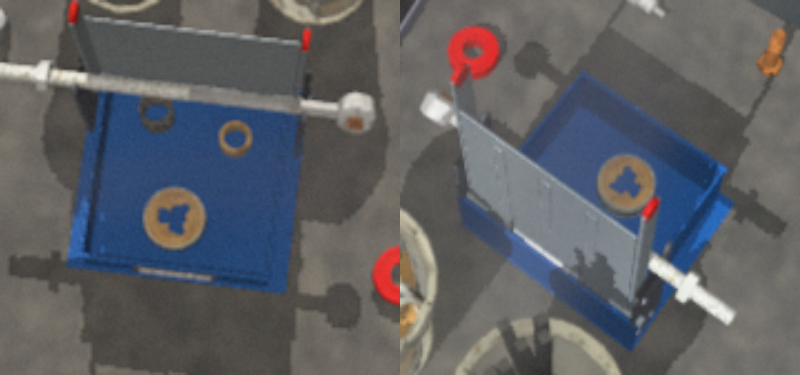

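Run:
```python
from go import *
o=bot.get_obs(); P=np.array(o["ee_pos"]); Q=R.from_euler('xyz',o["tcp_rot"],degrees=True); print(o["time"],P,o["tcp_rot"],np.round(o["q"],1))
T=R.from_euler('z',-2.7,degrees=True)*R.from_euler('x',180,degrees=True)
print((T*Q.inv()).as_rotvec(), (np.array([.5535,.0669,.12])-P)*100)
```

```text
15.3 [ 0.48418124 -0.16543861  0.27647836] [-179.93079478    1.75211086   88.03083898] [-17.9   0.5  10.5  99.6  -1.7  74. ]
[ 0.02207122 -0.02593022 -1.58339847] [  6.93187649  23.2338612  -15.64783593]
```

Run:
```python
from go import *
o=bot.get_obs(); Q=R.from_euler('xyz',o["tcp_rot"],degrees=True)
T=R.from_euler('z',177.3,degrees=True)*R.from_euler('x',180,degrees=True)
print((T*Q.inv()).as_rotvec())
```

```text
[0.02584013 0.02199455 1.55792687]
```

Emit:
{"name": "play_rows", "arguments": {"targets": [{"linear": [1,3,0],"delta_rot": [0.002,0.002,0.14],"grip": 30},{"linear": [2,6,-1],"delta_rot": [0.005,0.004,0.28],"grip": 30},{"linear": [3,9,-2],"delta_rot": [0.007,0.006,0.42],"grip": 30},{"linear": [4,12,-4],"delta_rot": [0.009,0.008,0.56],"grip": 30},{"linear": [5,15,-6],"delta_rot": [0.012,0.01,0.7],"grip": 30},{"linear": [6,18,-9],"delta_rot": [0.014,0.012,0.84],"grip": 30},{"linear": [6.9,21,-12],"delta_rot": [0.016,0.014,0.98],"grip": 30},{"linear": [6.9,23.2,-13],"delta_rot": [0.019,0.016,1.12],"grip": 30},{"linear": [6.9,23.2,-13],"delta_rot": [0.021,0.018,1.26],"grip": 30},{"linear": [6.9,23.2,-13],"delta_rot": [0.023,0.02,1.4],"grip": 30}]}}

```text
time: 16.3
ee_pos: [0.5528, 0.067, 0.1454]
tcp_rot: [-179.8, 0.1, 168.6]
wrist_force: [0.2, -1.1, 0.6]
opening: 0.076
grasp_force: 0.0
```

Emit:
{"name": "play_rows", "arguments": {"targets": [{"linear": [0,0,0],"delta_rot": [0.002,0.002,0.14],"grip": 30},{"linear": [0,0,0],"delta_rot": [0.003,0.002,0.158],"grip": 30},{"linear": [0,0,0],"delta_rot": [0.003,0.002,0.158],"grip": 30},{"linear": [0,0,0],"delta_rot": [0.003,0.002,0.158],"grip": 30}]}}

```text
time: 16.7
ee_pos: [0.5532, 0.0659, 0.146]
tcp_rot: [-179.9, 0.0, 177.1]
wrist_force: [0.3, -0.3, 0.6]
opening: 0.0752
grasp_force: 0.0
```

Run:
```python
from go import *
o=bot.get_obs(); P=np.array(o["ee_pos"]); Q=R.from_euler('xyz',o["tcp_rot"],degrees=True); print(o["time"],P,o["tcp_rot"],np.round(o["q"],1),o["opening"])
T=R.from_euler('z',177.3,degrees=True)*R.from_euler('x',180,degrees=True)
print((T*Q.inv()).as_rotvec(), (np.array([.5535,.0669,.001])-P)*100)
rod("side"); rod("top")
```

```text
16.7 [0.55323202 0.0658525  0.14602224] [-1.79935644e+02  1.06570994e-02  1.77064006e+02] [ 6.8  5.1  0.7 85.7 -0.1  9.8] 0.07521627822365612
[0.00113101 0.00013055 0.00411897] [  0.02679787   0.10474998 -14.50222364]
side 0.75 bin dir [-0.013  1.    -0.024] at y=0 (surface) [ 59.3   0.  140.6] y range -150.0 167.5
  mid px {'pixel': [223.6, 208.4], 'conf': 0.58}
top 0.85 bin dir [-0.014  1.    -0.013] at y=0 (surface) [ 58.8   0.  136.4] y range -152.1 166.0
  mid px {'pixel': [454.5, 327.3], 'conf': 0.17}
```

Emit:
{"name": "play_rows", "arguments": {"targets": [{"linear": [0,0.1,-4],"delta_rot": [0,0,0],"grip": 30},{"linear": [0,0.1,-8],"delta_rot": [0,0,0],"grip": 30},{"linear": [0,0.1,-11],"delta_rot": [0,0,0],"grip": 30},{"linear": [0,0.1,-13],"delta_rot": [0,0,0],"grip": 30},{"linear": [0,0.1,-14.3],"delta_rot": [0,0,0],"grip": 30},{"linear": [0,0.1,-14.3],"delta_rot": [0,0,0],"grip": 30},{"linear": [0,0.1,-14.3],"delta_rot": [0,0,0],"grip": 120},{"linear": [0,0.1,-14.3],"delta_rot": [0,0,0],"grip": 120},{"linear": [0,0.1,-14.3],"delta_rot": [0,0,0],"grip": 120},{"linear": [0,0.1,-14.3],"delta_rot": [0,0,0],"grip": 120}], "force": 30}}

```text
time: 18.0
ee_pos: [0.5543, 0.0669, 0.0045]
tcp_rot: [-180.0, 0.1, 177.2]
wrist_force: [1.0, -1.0, 6.6]
opening: 0.0535
grasp_force: 32.2
```

Emit:
{"name": "play_rows", "arguments": {"targets": [{"linear": [0,0,1],"delta_rot": [0,0,0],"grip": 120},{"linear": [0,0,3],"delta_rot": [0,0,0],"grip": 120},{"linear": [0,0,6],"delta_rot": [0,0,0],"grip": 120},{"linear": [0,0,9],"delta_rot": [0,0,0],"grip": 120},{"linear": [0,0,12],"delta_rot": [0,0,0],"grip": 120},{"linear": [0,0,15],"delta_rot": [0,0,0],"grip": 120},{"linear": [0,0,15],"delta_rot": [0,0,0],"grip": 120},{"linear": [0,0,15],"delta_rot": [0,0,0],"grip": 120},{"linear": [0,0,15],"delta_rot": [0,0,0],"grip": 120}]}}

```text
time: 18.9
ee_pos: [0.5529, 0.0667, 0.1521]
tcp_rot: [-179.9, -0.1, 177.2]
wrist_force: [0.0, 0.3, -0.9]
opening: 0.0536
grasp_force: 31.8
```

Run:
```python
from go import *
o=bot.get_obs(); P=np.array(o["ee_pos"]); print(o["time"],P,o["tcp_rot"],o["opening"],o["grasp_force"])
print((np.array([.529,-.280,.15])-P)*100)
for n in("side","top"):
    c,W=rod(n)
    for r in bot.trace(c,"core_plug")[:2]:
        w=tobin(W[r["pixels"]]); print("plug",r["conf"],r["box"],np.nanmedian(w,0))
    t=bot.trace(c,"kit_tray")[0]["pixels"]; w=W[t]; w=w[w[:,2]<.025]
    print("tray",cv2.minAreaRect((w[:,:2]*1000).astype(np.float32)),bot.pinpoint(c,"kit_tray")[0], at_height(c,bot.pinpoint(c,"kit_tray")[0]["pixel"],0))
save(c,"top7.png")
```

```text
18.9 [0.55285086 0.06672204 0.15213267] [-1.79921682e+02 -7.46208075e-02  1.77236377e+02] 0.05357919776382562 31.75135857076384
[ -2.38508627 -34.67220373  -0.21326712]
side 0.89 bin dir [-0.011  1.    -0.023] at y=0 (surface) [ 59.5   0.  140.4] y range -152.1 167.9
  mid px {'pixel': [429.2, 207.4], 'conf': 0.68}
plug 0.62 [349.6, 213.6, 375.0, 244.2] [-18.2319146    4.72200514 167.94855751]
tray ((524.5960083007812, -277.467041015625), (295.0971374511719, 121.51097869873047), 7.450274467468262) {'pixel': [264.7, 143.5], 'conf': 0.73} [ 0.41435962 -0.3036501   0.        ]
top 0.89 bin dir [ 0.002  1.    -0.028] at y=0 (surface) [ 59.5   0.  134.7] y range -152.3 163.9
  mid px None
plug 0.21 [232.1, 97.0, 300.6, 148.4] [222.53227133  86.97351197 147.48775545]
tray ((528.9666748046875, -279.6583557128906), (296.05718994140625, 123.65029907226562), 7.434422969818115) {'pixel': [437.0, 282.4], 'conf': 0.67} [ 0.52522484 -0.27321571  0.        ]
```

Emit:
{"name": "play_rows", "arguments": {"targets": [{"linear": [-0.2,-2.5,0],"delta_rot": [0,0,0.02],"grip": 120},{"linear": [-0.5,-6.5,0],"delta_rot": [0,0,0.04],"grip": 120},{"linear": [-0.9,-11,0],"delta_rot": [0,0,0.06],"grip": 120},{"linear": [-1.2,-15.5,0],"delta_rot": [0,0,0.08],"grip": 120},{"linear": [-1.5,-20,0],"delta_rot": [0,0,0.1],"grip": 120},{"linear": [-1.9,-24.5,0],"delta_rot": [0,0,0.12],"grip": 120},{"linear": [-2.2,-29,0],"delta_rot": [0,0,0.15],"grip": 120},{"linear": [-2.5,-32.5,0],"delta_rot": [0,0,0.17],"grip": 120},{"linear": [-2.6,-34.6,0],"delta_rot": [0,0,0.18],"grip": 120},{"linear": [-2.6,-34.6,0],"delta_rot": [0,0,0.18],"grip": 120}]}}

```text
time: 20.6
ee_pos: [0.5267, -0.2818, 0.1524]
tcp_rot: [-179.9, -0.0, -172.6]
wrist_force: [0.2, -0.2, -0.9]
opening: 0.0536
grasp_force: 31.8
```

Emit:
{"name": "play_rows", "arguments": {"targets": [{"linear": [0,0,0],"delta_rot": [0,0,0],"grip": 120},{"linear": [0,0,-4],"delta_rot": [0,0,0],"grip": 120},{"linear": [0,0,-8],"delta_rot": [0,0,0],"grip": 120},{"linear": [0,0,-11],"delta_rot": [0,0,0],"grip": 120},{"linear": [0,0,-12.5],"delta_rot": [0,0,0],"grip": 120},{"linear": [0,0,-13.5],"delta_rot": [0,0,0],"grip": 120},{"linear": [0,0,-13.8],"delta_rot": [0,0,0],"grip": 120},{"linear": [0,0,-13.8],"delta_rot": [0,0,0],"grip": 120},{"linear": [0,0,-13.8],"delta_rot": [0,0,0],"grip": 120}]}}

```text
time: 21.5
ee_pos: [0.5281, -0.2796, 0.0164]
tcp_rot: [-179.9, 0.1, -172.5]
wrist_force: [-0.3, -0.5, 0.5]
opening: 0.0535
grasp_force: 31.8
```

Emit:
{"name": "play_rows", "arguments": {"targets": [{"linear": [0,0,-0.5],"delta_rot": [0,0,0],"grip": 120},{"linear": [0,0,-0.9],"delta_rot": [0,0,0],"grip": 120},{"linear": [0,0,-1.2],"delta_rot": [0,0,0],"grip": 120},{"linear": [0,0,-1.2],"delta_rot": [0,0,0],"grip": 120},{"linear": [0,0,-1.2],"delta_rot": [0,0,0],"grip": 120},{"linear": [0,0,-1.2],"delta_rot": [0,0,0],"grip": 75},{"linear": [0,0,-1.1],"delta_rot": [0,0,0],"grip": 60},{"linear": [0,0,-1.0],"delta_rot": [0,0,0],"grip": 55},{"linear": [0,0,-0.8],"delta_rot": [0,0,0],"grip": 55},{"linear": [0,0,0],"delta_rot": [0,0,0],"grip": 55}]}}

```text
time: 22.5
ee_pos: [0.5267, -0.2789, 0.0143]
tcp_rot: [-180.0, -0.1, -172.5]
wrist_force: [-0.6, 0.2, 0.4]
opening: 0.0669
grasp_force: 0.0
```

Emit:
{"name": "play_rows", "arguments": {"targets": [{"linear": [0,0,2],"delta_rot": [0,0,0],"grip": 55},{"linear": [0,0,6],"delta_rot": [0,0,0],"grip": 55},{"linear": [0,0,11],"delta_rot": [0,0,0],"grip": 55},{"linear": [-4,2,15],"delta_rot": [0,0,0],"grip": 55},{"linear": [-8,6,18],"delta_rot": [0,0,0],"grip": 55},{"linear": [-11,10,20],"delta_rot": [0,0,0],"grip": 55},{"linear": [-12,14,20],"delta_rot": [0,0,0],"grip": 55},{"linear": [-12,14,20],"delta_rot": [0,0,0],"grip": 55}]}}

```text
time: 23.3
ee_pos: [0.4059, -0.137, 0.2175]
tcp_rot: [-179.9, 0.2, -172.4]
wrist_force: [0.6, -0.5, -0.4]
opening: 0.0668
grasp_force: 0.0
```

Run:
```python
from go import *
for n in("side","top"):
    c,W=rod(n); save(c,n+"8.png")
    for t in("core_plug","gear","bearing"):
      for r in bot.trace(c,t)[:2]:
        w=W[r["pixels"]]; print(t,round(r["conf"],2),np.nanmedian(w,0).round(3),np.nanpercentile(w,3,0).round(3),np.nanpercentile(w,97,0).round(3))
    t=bot.trace(c,"kit_tray")[0]["pixels"]; w=W[t]; w=w[w[:,2]<.025]
    print("tray",cv2.minAreaRect((w[:,:2]*1000).astype(np.float32)))
```

```text
side 0.74 bin dir [-0.018  1.    -0.021] at y=0 (surface) [ 59.1   0.  140.4] y range -152.6 167.8
  mid px {'pixel': [181.8, 269.4], 'conf': 0.62}
core_plug 0.74 [ 0.531 -0.274  0.021] [ 0.501 -0.304  0.007] [ 0.551 -0.252  0.025]
gear 0.57 [ 0.622 -0.264  0.018] [ 0.596 -0.292  0.004] [ 0.647 -0.24   0.023]
bearing 0.68 [ 0.516 -0.142  0.014] [ 0.492 -0.164 -0.001] [ 0.54  -0.116  0.018]
bearing 0.55 [ 0.426 -0.302  0.017] [ 0.402 -0.324  0.003] [ 0.45  -0.279  0.021]
tray ((518.83935546875, -284.1172790527344), (308.2027893066406, 133.4285430908203), 7.754557132720947)
top 0.72 bin dir [-0.001  1.    -0.001] at y=0 (surface) [ 59.    0.  136.8] y range -152.7 166.4
  mid px {'pixel': [302.7, 206.2], 'conf': 0.9}
core_plug 0.19 [ 0.623 -0.268  0.018] [ 0.598 -0.291  0.005] [ 0.648 -0.243  0.023]
core_plug 0.17 [0.641 0.021 0.021] [0.619 0.011 0.007] [0.645 0.029 0.027]
gear 0.56 [ 0.623 -0.267  0.018] [ 0.597 -0.292  0.002] [ 0.649 -0.243  0.022]
gear 0.56 [0.358 0.112 0.029] [0.348 0.105 0.004] [0.367 0.12  0.062]
bearing 0.88 [ 0.523 -0.139  0.014] [ 0.495 -0.161 -0.002] [ 0.545 -0.118  0.019]
tray ((612.5227661132812, -266.963623046875), (125.0780029296875, 119.33558654785156), 7.855364799499512)
```

View pics/top8.png

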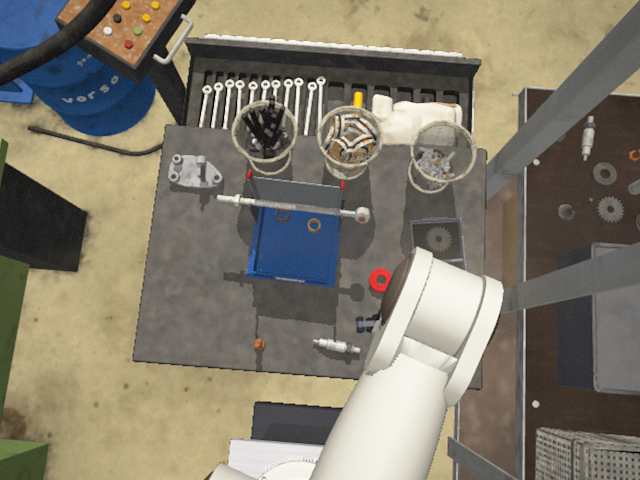

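The rod still props the flap, with its axis at bin x 59. The spring (282,214) and bush (313,226) are untouched. The side camera puts the plug flat in the middle bay at (0.53, -0.28), top at about 23 mm, so I'll hand in.

```bash
python3 -c "
from workcell import bot
print(bot.job_done())"
```

```text
the job is handed in; nothing more can be done
None
```

The job is handed in after about 24 s of robot time: the tie rod props the flap open on both rests, and the missing core plug lies flat in the tray's middle bay. This is from my last camera check, as the hand-in returned no verdict.

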